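Take the viewer off the vacuum microscope chamber and hold it clear of the window

TASK

The viewer on the vacuum chamber has to come off so that a colleague can wipe the window below it: slacken the wing knob of the keeper clamp by about a quarter turn anticlockwise, then draw the keeper back clear of the viewer's foot. Then take the viewer by its bar at the balance point (close to the heavy barrel, not the middle of the bar), lift it without letting it tip and finish while still holding it: still, level, straight over its seat and lined up as it stood, with the barrel's nose about 10 cm above the lid. Leave the loose tools and fittings round about where they are.

Things in the scene. Friction and masses are not known exactly. Their poses are not given: they have to be found in the camera images.
- station: Fixed set-up on the optical table; origin on the table top; x along its black 435 x 170 mm base plate from chamber to riser, z up. Chamber: 140 mm square, round lid (138 mm across) with axis at x = -165 mm, y = 0, top 68 mm up; gauge to y = 190 mm, end valve to x = -318 mm, 84 mm up. Riser: black block, x = 16 to 178 mm, 64 mm wide, top 83 mm up, 5 mm lips 2.5 mm beside the viewer's foot.
- lid_seat (a point): Centre of the window on the lid's top, 68 mm above the table, where the viewer's nose stands at the start inside a locating ring 4 mm high (inner diameter about 50 mm). Axes as station.
- viewer: Loose viewer, 0.4 to 0.7 kg. Origin under the nose on the barrel's axis; z up the barrel, x along the bar to the foot. Barrel 90 mm high, up to 44 mm in diameter, in a black ring 54 mm across at z = 22 to 46 mm. Bar: 18 x 18 mm aluminium, x = 22 to 220 mm, z = 25 to 43 mm (25 mm clear of the lid). Foot: plate 44 mm wide, x = 184 to 240 mm, z = 15 to 25 mm, on the riser, its end under the keeper.
- balance (a point): The viewer's balance point, on the middle line of the bar 67 mm from the barrel's axis (x = 67, z = 34 mm in the viewer's frame, 102 mm above the table at the start; the centre of mass is 3 mm above it). Grip here across the bar's 18 mm width. Axes as viewer.
- knob (a joint): Angle in rad of the black wing knob on the keeper: 0 fully tight, 1.65 stop, grows anticlockwise seen from above (slackening). Starts between 0.1 and 0.35. The keeper is locked (holds 25 N) below about 0.4, quite free above 0.8; the knob counts as slack above 1.0. About 0.15 N m turns it; it stays where it is left.
- knob_grip (a point): Grip point of the wing knob on its vertical axis, 129 mm above the table, 25 mm above the keeper's top. The wings are a flat bar 42 mm long, 8 mm thick, 24 mm high (12 to 36 mm above the keeper's top) along this point's x axis; z up. In the station's frame they point (knob value - 0.7) rad from x, and the axis is at x = 100 mm + keeper value, y = 0: the knob rides on the keeper.
- keeper (a joint): Slide in m of the steel keeper clamp along the riser's T-slot, away from the chamber (station's +x). Starts between 0 and 0.003, stop at 0.040. At 0 its toe overlaps the viewer's foot by 12 mm; from 0.016 on it counts as clear. With the knob slack about 3 N slides it (pull it by the knob); it stays where it is left.
- keeper_toe (a point): Top of the keeper's toe at its end towards the chamber, 104 mm above the table. The keeper is 36 mm wide (station's y) and reaches 60 mm back from here along the station's x; the toe is 10 mm thick and 15 mm long, 1 mm above the foot. Axes as station.
- driver: Bystander: loose screwdriver with a black handle, 170 mm long, lying on the table on the station's +y side.
- table_clamp: Bystander: loose black slotted table clamp, 106 x 33 x 10 mm, lying on the table on the station's -y side. Origin under its middle.
- centring_ring: Bystander: loose steel vacuum centring ring, 40 mm in diameter, 10 mm high, on the table on the station's +y side. Origin under its centre.
- screw_pot: Bystander: small clear pot with a dark lid, 30 mm in diameter, 38 mm high, standing on the base plate between chamber and riser on the -y side. Origin under its centre.

How it is judged (in metres and radians):
On the way, in this order (a step that is already met when the one before it is completed fails the run):
1. the wing knob is slackened (value of joint knob above 1 rad), for 0.1 s.
2. the keeper is drawn back clear of the viewer's foot (value of joint keeper above 0.016 m and value of joint knob above 1 rad), for 0.2 s.
3. the viewer is lifted off its seat, level, by its balance point (z of viewer in the frame of lid_seat above 0.015 m and angle between viewer's own z axis and vertical below 0.1 rad and contact force between the fingers and viewer above 2 N and contact force between viewer and station below 0.1 N and x of the grasp point in the frame of viewer between 0.042 and 0.092 m), for 0.2 s.
At the end, for the whole second after the job is handed in: Held by the bar within 25 mm of the balance point, touching nothing else; nose 70 to 140 mm above the lid, within 20 mm of straight over the window; level within 0.06 rad, lined up with the station within 0.12 rad, still; keeper drawn back at least 16 mm (contact force between the fingers and viewer above 2 N and contact force between viewer and station below 0.1 N and x of the grasp point in the frame of viewer between 0.042 and 0.092 m and z of viewer in the frame of lid_seat between 0.07 and 0.14 m and horizontal distance between viewer and lid_seat below 0.02 m and angle between viewer's own z axis and vertical below 0.06 rad and angle between the x axis of viewer and the x axis of station, either way round below 0.12 rad and linear speed of viewer below 0.02 m/s and angular speed of viewer below 0.1 rad/s and value of joint keeper above 0.016 m); the arm keeps its last pose, push and grip.
It fails at once if the viewer is tipped by more than 0.25 rad (angle between viewer's own z axis and vertical above 0.25 rad).
It fails at once if a loose tool or fitting is moved by more than 20 mm (distance of any of driver, table_clamp, centring_ring, screw_pot from where it was at the start of the episode above 0.02 m).
It also fails if it takes over 51 s, if anything falls off the work surface, if the arm or the gripper's body presses on something with over 40 N, if the wrist force passes 120 N, or if a joint passes its speed limit or range.

ROBOT

A 6-joint arm with a two-finger parallel gripper is mounted at the origin on the work surface. World frame = base frame: x ahead of the robot, y to its left, z up, the work surface at z = 0. Lengths are in m, angles in degrees, forces in N, time in s.
With the tool pointing down it reaches from about 0.35 to 0.975 m from the base axis. Payload 4.9 kg.
Tool frame: the origin (TCP) lies on the mounting face of the last link; the fingertips stand 173 mm ahead of it and the grasp point (between the pads) lies 155 mm ahead of it; z points along the fingers, y is the line along which they close (so a half turn about z gives the same grasp; the last joint's range is limited). The gripper opens to 85 mm and grips with 20 to 120 N. Pads are 22 mm wide; open, the fingers measure 114 mm over their backs; the gripper's body (76 mm by 85 mm) begins 54 mm behind the grasp point. The pads swing forward as they close: fully open they stand 13 mm farther back than shut.
Start: joints at [-70.818, 3.019, 92.412, -0, 84.569, -6.818], TCP at [0.274, -0.562, 0.405] pointing down, gripper open.
Joint ranges: [-172.51, 172.51], [-57.92, 126.97], [3.15, 148.05], [-58.71, 238.71], [5.1, 150.11], [-179.66, 179.66]. Speed limits (degrees/s): [147.25, 147.25, 180, 180, 180, 180].

INTERFACE

Orientations are given as [roll, pitch, yaw] about the fixed x, y, z axes, in that order (R = Rz(yaw) Ry(pitch) Rx(roll)).
In Python, from workcell import r gives the robot as it stands.
- The arm moves only by the tool arm_command, never from a script. Its argument "deltas" is a list that holds one entry, the list of rows, each a list of 7 numbers: the turn, a rotation vector about the tool's x, y, z in rad, then the shift along the tool's x, y, z in mm, then the finger opening in mm, from 0 to 85.4. In form: [[[ax, ay, az, dx, dy, dz, gripper], ...]]. A call has exactly 10 rows; each row shifts and turns the commanded pose from where the row before left it, along the tool's axes as they then stand; what a row does not reach is not made up. A row lasts 1/10 s, in which the tool goes at most 50 mm and 8.59 degrees, less where a joint would pass 70% of its speed; a pose out of reach is approached as far as the arm can. A call with a gripper value outside its range is refused whole. The fingers move at their own pace and stop on an object; "grip_force" is the grip in N (left out, the last holds). Time passes only in rows, so rows that do not move let the fingers close, or fill a call up. It gives the time, the measured TCP pose, the force, the opening and the grip force at its end, in the units of the state.
- r.read_state(): the state, without advancing time (a new reading comes with each control period).
- r.snapshot(name): name is "side" or "top"; returns a dict with "pixels" (420x560x3 uint8, blue, green, red), "camera_matrix" (3x3 intrinsics, pixels), "R" (3x3) and "t" (3): a world point X has camera coordinates R X + t. Camera axes: x right, y down, z forward; pixel columns grow to the right and rows downward; lengths in m; the calibration is good to about 2 mm. A picture is of the moment at which its call begins. There is no depth.
- r.job_done(): hands the job in; it is judged then, once.
Trained networks look in a picture, given as the dict that the camera call returned (one of the last four; its "shot" number tells which), for a name from the list of things; names that differ only in an ending like _2 or _b are one class to them, and where a whole thing is asked for, a point or a joint stands for the part that bears it (a point fixed in the world has none). Each returns a list of dicts, best first, with "p" (0 to 1); they miss things now and then, are a little off and sometimes report something else, mostly with a low value. They report only what shows in the picture. A call takes as long as a camera call.
- r.find_in(picture, label): "location" ([column, row] in pixels, amid what is visible of it).
- r.spot_point(picture, label): "location" ([column, row] in pixels: a listed point, or the origin of a listed thing).
The state is a dict: "clock": time; "qpos": joint angles; "qvel": joint speeds; "joint_torque": joint torques, N m; "tcp_pos": TCP position; "tcp_rot": TCP orientation; "contact_force": force on the tool from outside, world axes, zero at the start; "moment": the same for the moment, N m; "gripper_width": finger opening in m; "finger_force": force on a finger pad.
Only numpy, scipy, OpenCV 4.12 (cv2) and the standard library are available. Lean on these libraries where they do the work, as an engineer would, in place of code of your own. Each camera call takes 0.05 s, during which the arm holds its last target. There are 200 camera calls.

## Working session

There is one attempt and no reset: what is moved stays moved. The work goes in short steps, Python scripts to look and compute and a tool call to move; the robot and the scene stay as the last step left them, time stands still between calls to the robot, and variables do not carry over. Pictures are saved under pics/ and viewed, at most 10 in all, crops included, and the job is handed in when it is done.

Besides the shell and the picture viewer there is one more tool, called after ">>>" as name(argument=value, ...), one argument or row to a line, values as JSON. arm_command: Moves the arm, as the interface text tells. Its arguments: {"type":"object","properties":{"deltas":{"type":"array","items":{"type":"array","items":{"type":"array","items":{"type":"number"}}}},"grip_force":{"type":"number"}},"required":["deltas"]}

```bash
mkdir -p pics; cat > h.py <<'E'
import numpy as np,cv2
from workcell import r
def ray(s,px):
    K=np.array(s["camera_matrix"]);R=np.array(s["R"]);t=np.array(s["t"])
    d=R.T@np.linalg.solve(K,[px[0],px[1],1.]);return -R.T@t,d
def onz(s,px,z):
    c,d=ray(s,px);return c+d*(z-c[2])/d[2]
def tri(l):
    A=np.zeros((3,3));b=np.zeros(3)
    for s,px in l:
        c,d=ray(s,px);d=d/np.linalg.norm(d);P=np.eye(3)-np.outer(d,d);A+=P;b+=P@c
    return np.linalg.solve(A,b)
E
python3 - <<'E'
from h import *
S={n:r.snapshot(n) for n in("side","top")}
for n,s in S.items():
    cv2.imwrite(f"pics/{n}0.png",s["pixels"])
    print(n,"cam at",(-np.array(s["R"]).T@np.array(s["t"])).round(3))
zs=dict(station=0,lid_seat=.068,viewer=.068,balance=.102,knob_grip=.129,keeper_toe=.104,driver=0,table_clamp=0,centring_ring=0,screw_pot=0)
for k,z in zs.items():
    l=[]
    for n,s in S.items():
        q=r.spot_point(s,k)
        if q:
            q=q[0];l.append((s,q["location"]));print(k,n,round(q["p"],2),np.round(q["location"],1),onz(s,q["location"],z).round(4))
    if len(l)==2:print("   tri",tri(l).round(4))
print(r.read_state())
E
```

```text
side cam at [ 0.33  -0.378  0.568]
top cam at [0.519 0.034 0.734]
station side 0.76 [299.1 256.2] [ 0.5692 -0.0188  0.    ]
station top 0.94 [289.  220.1] [ 0.5707 -0.0178  0.    ]
   tri [ 0.5704 -0.0177 -0.0019]
lid_seat side 0.91 [301.5 158.3] [0.6567 0.1158 0.068 ]
lid_seat top 0.81 [201.5 157.2] [0.6613 0.1171 0.068 ]
   tri [0.6603 0.1182 0.065 ]
viewer side 0.59 [302.8 159.3] [0.6572 0.1124 0.068 ]
viewer top 0.86 [199.5 161.1] [0.6554 0.12   0.068 ]
   tri [0.659  0.1198 0.0614]
balance side 0.67 [301.3 171.6] [0.617  0.0552 0.102 ]
balance top 0.77 [235.9 180.2] [0.6208 0.0642 0.102 ]
   tri [0.6228 0.0645 0.0921]
knob_grip side 0.62 [301.2 256.4] [ 0.517  -0.1019  0.129 ]
knob_grip top 0.55 [357.7 254.8] [ 0.5137 -0.1015  0.129 ]
   tri [ 0.5151 -0.102   0.1301]
keeper_toe side 0.7 [299.1 248.2] [ 0.5325 -0.0733  0.104 ]
keeper_toe top 0.79 [334.7 240.3] [ 0.5342 -0.0748  0.104 ]
   tri [ 0.5332 -0.0742  0.1047]
driver side 0.86 [421.6 321.7] [ 0.6565 -0.2049  0.    ]
driver top 0.7 [394.  170.4] [ 0.6529 -0.1952  0.    ]
   tri [ 0.658  -0.2005 -0.0092]
table_clamp side 0.
[... 424 characters left out ...]
59 -0.0011]
{'clock': 1.1, 'qpos': array([-7.08182424e+01,  3.01996630e+00,  9.24111551e+01,  9.22842325e-04,
        8.45694978e+01, -6.81948483e+00]), 'qvel': array([ 0.00292903, -0.01225054,  0.01232552,  0.0750905 ,  0.0176548 ,
       -0.10831332]), 'joint_torque': array([ 6.47537354e-05, -3.93689418e+01, -3.70467424e+01,  1.17965550e-05,
        5.67924417e-04,  1.80651142e-05]), 'tcp_pos': array([ 0.2739794 , -0.56173394,  0.404711  ]), 'tcp_rot': array([-1.79999494e+02, -9.85725934e-04,  2.60011551e+01]), 'contact_force': array([ 0.51121639, -0.58137574, -0.27176777]), 'moment': array([ 0.01324385, -0.00579319, -0.03803719]), 'finger_force': 0.0, 'gripper_width': 0.08567673817506147}
```

View pics/top0.png

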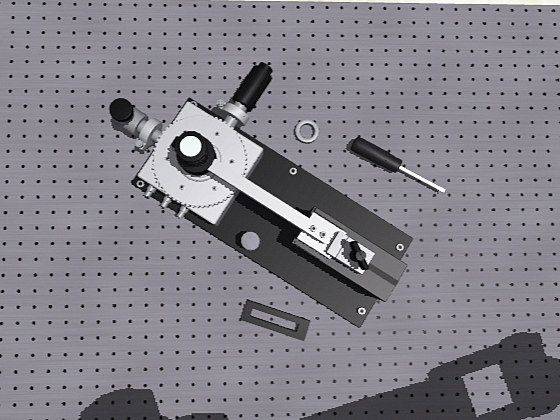

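View pics/side0.png

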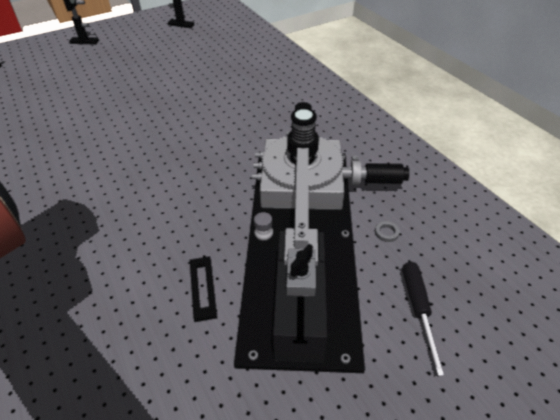

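```bash
python3 - <<'E'
from h import *
from scipy.optimize import least_squares
# fit station pose (x,y,yaw,keeper) from points
P={'st':[(.5700,-.018)],'seat':[(.6567,.1158),(.6613,.1171),(.6554,.12)],'bal':[(.6208,.0642),(.617,.0552)],'knob':[(.517,-.1019),(.5137,-.1015)],'toe':[(.5325,-.0733),(.5342,-.0748)]}
def f(p):
    x,y,a,k=p;X={'st':0,'seat':-.165,'bal':-.098,'knob':.1+k,'toe':.1+k-.035}
    o=[]
    for n in P:
        for q in P[n]:
            if n=='toe':continue
            o+=[x+np.cos(a)*X[n]-q[0],y+np.sin(a)*X[n]-q[1]]
    return o+[(k-.0015)]
s=least_squares(f,[.57,-.02,-2,0.001],loss='soft_l1',f_scale=.002);x,y,a,k=s.x
print(s.x,np.degrees(a),np.round(s.fun,4))
for n,X in dict(seat=-.165,bal=-.098,knob=.1+k).items():print(n,x+np.cos(a)*X,y+np.sin(a)*X)
E
```

```text
[ 5.67868747e-01 -1.97163819e-02 -2.14451943e+00 -1.49594184e-03] -122.87191242146491 [-0.0021 -0.0017  0.0007  0.0031 -0.0039  0.0018  0.002  -0.0011  0.0003
 -0.0016  0.0041  0.0074 -0.0026 -0.0005  0.0007 -0.0009 -0.003 ]
seat 0.6574246062194858 0.11886481457358705
bal 0.6210594995814629 0.0625924499599935
knob 0.514404409586124 -0.10244856509475107
```

The pictures agree with the networks: the knob is near (357,255) in the top view, the bar runs up-left to the barrel at (190,150), and the pot is at (250,240). Next I'll measure the wing angle.

```bash
python3 - <<'E'
from h import *
S={n:r.snapshot(n) for n in("top","side")}
a=[]
for n,(u,v) in dict(top=(356,255),side=(301,262)).items():
    a.append(cv2.resize(S[n]["pixels"][v-30:v+30,u-35:u+35],None,fx=5.6,fy=5.6,interpolation=cv2.INTER_CUBIC))
cv2.imwrite("pics/crop1.png",np.hstack(a))
# predicted wing ends for knob values
x,y,A=.5679,-.0197,-2.1445
for n,(u0,v0) in dict(top=(321,225),side=(266,232)).items():
    s=S[n];K,R,t=[np.array(s[k]) for k in("camera_matrix","R","t")]
    for kv in(.1,.225,.35):
        o=[]
        for sg in(-1,1):
            th=A+kv-.7;p=np.array([x+.102*np.cos(A)+sg*.021*np.cos(th),y+.102*np.sin(A)+sg*.021*np.sin(th),.140])
            c=K@(R@p+t);o+=list(((c[:2]/c[2]-[u0,v0])*5.6).round()+([392,0] if n=="side" else [0,0]))
        print(n,kv,o)
E
```

```text
top 0.1 [np.float64(196.0), np.float64(91.0), np.float64(268.0), np.float64(253.0)]
top 0.225 [np.float64(187.0), np.float64(96.0), np.float64(278.0), np.float64(248.0)]
top 0.35 [np.float64(178.0), np.float64(102.0), np.float64(287.0), np.float64(242.0)]
side 0.1 [np.float64(636.0), np.float64(64.0), np.float64(524.0), np.float64(189.0)]
side 0.225 [np.float64(626.0), np.float64(59.0), np.float64(535.0), np.float64(195.0)]
side 0.35 [np.float64(615.0), np.float64(55.0), np.float64(546.0), np.float64(199.0)]
```

View pics/crop1.png

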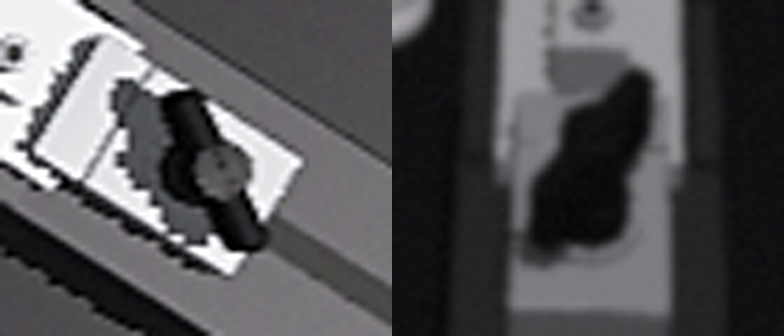

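Wing ends are at (180,100) and (250,245) in the crop, so the knob is at about 0.15 rad and the wings lie at about 26° in the world. That matches the present tool yaw. The knob is at about (0.514, -0.102), so I'll move above it.

>>> arm_command(
  deltas=[
    [[0,0,0,21,-15.4,2,40],[0,0,0,21,-15.4,2,40],[0,0,0,21,-15.4,2,40],[0,0,0,21,-15.4,2,40],[0,0,0,21,-15.4,2,40],[0,0,0,21,-15.4,2,40],[0,0,0,21,-15.4,2,40],[0,0,0,21,-15.4,2,40],[0,0,0,21,-15.4,2,40],[0,0,0,21,-15.4,2,40]],
  ],
)

```text
clock: 2.2
tcp_pos: [0.3956, -0.3303, 0.3848]
tcp_rot: [180.0, -0.0, 26.0]
contact_force: [0.7, 0.9, -0.1]
gripper_width: 0.0398
finger_force: 0.0
```

>>> arm_command(
  deltas=[
    [[0,0,0,21,-15.4,2,40],[0,0,0,21,-15.4,2,40],[0,0,0,21,-15.4,2,40],[0,0,0,21,-15.4,2,40],[0,0,0,21,-15.4,2,40],[0,0,0,21,-15.4,2,40],[0,0,0,21,-15.4,2,40],[0,0,0,21,-15.4,2,40],[0,0,0,20.5,-15.4,2,40],[0,0,0,8,-15.4,2,40]],
  ],
)

```text
clock: 3.2
tcp_pos: [0.5051, -0.1054, 0.3648]
tcp_rot: [180.0, -0.0, 26.1]
contact_force: [-0.9, -1.0, 0.2]
gripper_width: 0.04
finger_force: 0.0
```

```bash
python3 - <<'E'
from h import *
s=r.snapshot("side");cv2.imwrite("pics/s2.png",cv2.resize(s["pixels"][130:340,160:440],None,fx=2.5,fy=2.5))
print(r.read_state()["tcp_pos"],r.read_state()["tcp_rot"])
for k,z in dict(knob_grip=.129,keeper_toe=.104,balance=.102).items():
    q=r.spot_point(s,k)
    if q:print(k,q[0]["p"],q[0]["location"],onz(s,q[0]["location"],z).round(4))
E
```

```text
[ 0.50461634 -0.10383714  0.36423657] [-1.79876308e+02 -2.87451649e-02  2.61504888e+01]
knob_grip 0.73 [300.8, 259.3] [ 0.5142 -0.1054  0.129 ]
keeper_toe 0.87 [301.4, 245.2] [ 0.5378 -0.0706  0.104 ]
```

View pics/s2.png

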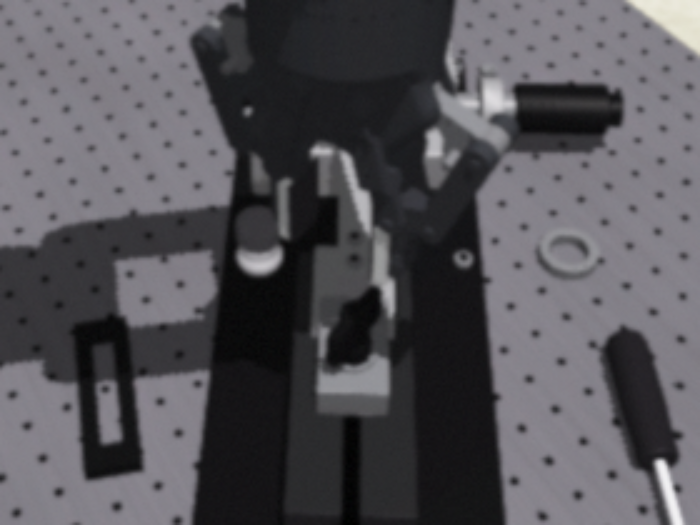

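The fingers hang above and astride the knob, which is near crop pixel (355,330). A small correction, then down and close.

>>> arm_command(
  deltas=[
    [[0,0,0,4.5,1.5,10,40],[0,0,0,4.5,1.5,10,40],[0,0,0,0,0,10,40],[0,0,0,0,0,10,40],[0,0,0,0,0,10,40],[0,0,0,0,0,10,40],[0,0,0,0,0,10,40],[0,0,0,0,0,9,40],[0,0,0,0,0,0,40],[0,0,0,0,0,0,40]],
  ],
)

```text
clock: 4.4
tcp_pos: [0.5137, -0.1055, 0.2856]
tcp_rot: [-180.0, 0.0, 26.0]
contact_force: [0.2, -0.0, 0.3]
gripper_width: 0.0399
finger_force: 0.0
```

>>> arm_command(
  deltas=[
    [[0,0,0,0,0,0,20],[0,0,0,0,0,0,15],[0,0,0,0,0,0,10],[0,0,0,0,0,0,0],[0,0,0,0,0,0,0],[0,0,0,0,0,0,0],[0,0,0,0,0,0,0],[0,0,0,0,0,0,0],[0,0,0,0,0,0,0],[0,0,0,0,0,0,0]],
  ],
  grip_force=30,
)

```text
clock: 5.4
tcp_pos: [0.5137, -0.1046, 0.2866]
tcp_rot: [-179.8, -0.0, 26.0]
contact_force: [-3.7, 4.8, 4.4]
gripper_width: 0.0153
finger_force: 29.2
```

The opening of 15 mm is wider than the 8 mm wing, so I'll look.

```bash
python3 - <<'E'
from h import *
a=[]
for n,(u,v) in dict(top=(352,250),side=(300,255)).items():
    s=r.snapshot(n);a.append(cv2.resize(s["pixels"][v-45:v+45,u-35:u+35],None,fx=5.6,fy=5.6,interpolation=cv2.INTER_CUBIC))
cv2.imwrite("pics/s3.png",cv2.convertScaleAbs(np.hstack(a),alpha=2.5,beta=20))
E
```

```text
(no output)
```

View pics/s3.png

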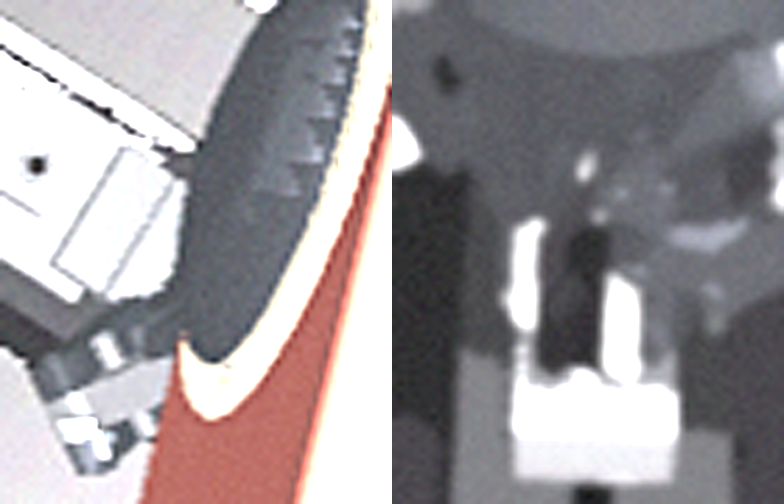

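The pads are probably closed on the boss below the wings, and slightly off-centre. I'll reopen, go up 9 mm, shift 3 mm, and close again.

>>> arm_command(
  deltas=[
    [[0,0,0,0,0,0,35],[0,0,0,0,0,0,35],[0,0,0,0,-1.5,-4.5,35],[0,0,0,0,-1.5,-4.5,35],[0,0,0,0,0,0,20],[0,0,0,0,0,0,0],[0,0,0,0,0,0,0],[0,0,0,0,0,0,0],[0,0,0,0,0,0,0],[0,0,0,0,0,0,0]],
  ],
)

```text
clock: 6.5
tcp_pos: [0.5129, -0.1033, 0.2955]
tcp_rot: [179.8, -0.1, 26.0]
contact_force: [3.5, -4.5, 1.9]
gripper_width: 0.0073
finger_force: 34.2
```

Now on the wings (7.3 mm). Turn by 1.15 rad anticlockwise.

>>> arm_command(
  deltas=[
    [[0,0,0,0,1,0,0],[0,0,-0.1,0,0,0,0],[0,0,-0.13,0,0,0,0],[0,0,-0.13,0,0,0,0],[0,0,-0.13,0,0,0,0],[0,0,-0.13,0,0,0,0],[0,0,-0.13,0,0,0,0],[0,0,-0.13,0,0,0,0],[0,0,-0.13,0,0,0,0],[0,0,-0.13,0,0,0,0]],
  ],
  grip_force=50,
)

```text
clock: 7.5
tcp_pos: [0.5135, -0.1041, 0.296]
tcp_rot: [179.8, 0.1, 91.6]
contact_force: [3.4, -3.5, 3.1]
gripper_width: 0.0065
finger_force: 54.3
```

>>> arm_command(
  deltas=[
    [[0,0,0,0,0,0,0],[0,0,0,0,0,0,0],[0,0,0,0,0,0,0],[0,0,0,0,0,0,0],[0,0,0,0,0,0,0],[0,0,0,0,0,0,0],[0,0,0,0,0,0,0],[0,0,0,0,0,0,0],[0,0,0,0,0,0,0],[0,0,0,0,0,0,0]],
  ],
)

```text
clock: 8.5
tcp_pos: [0.5136, -0.1041, 0.2959]
tcp_rot: [179.8, 0.1, 91.3]
contact_force: [3.4, -3.8, 3.9]
gripper_width: 0.0062
finger_force: 54.3
```

```bash
python3 - <<'E'
from h import *
s=r.read_state();print({k:np.round(s[k],3) for k in("tcp_pos","tcp_rot","contact_force","moment","gripper_width","clock")})
R=cv2.Rodrigues(np.zeros(3))[0]
from scipy.spatial.transform import Rotation as Q
R=Q.from_euler('xyz',s["tcp_rot"],degrees=True).as_matrix()
print("pull dir in tool",R.T@[np.cos(-2.1445),np.sin(-2.1445),0])
E
```

```text
{'tcp_pos': array([ 0.514, -0.104,  0.296]), 'tcp_rot': array([1.79818e+02, 9.70000e-02, 9.13050e+01]), 'contact_force': array([ 3.431, -3.765,  3.939]), 'moment': array([-0.651, -0.511,  0.069]), 'gripper_width': np.float64(0.006), 'clock': np.float64(8.5)}
pull dir in tool [-8.27316406e-01 -5.61736071e-01 -3.88510783e-04]
```

>>> arm_command(
  deltas=[
    [[0,0,0,-2.9,-2,0,0],[0,0,0,-2.9,-2,0,0],[0,0,0,-2.9,-2,0,0],[0,0,0,-2.9,-2,0,0],[0,0,0,-2.9,-2,0,0],[0,0,0,-2.9,-2,0,0],[0,0,0,-2.9,-2,0,0],[0,0,0,-2.9,-2,0,0],[0,0,0,0,0,0,0],[0,0,0,0,0,0,0]],
  ],
)

```text
clock: 9.5
tcp_pos: [0.4983, -0.1275, 0.2959]
tcp_rot: [179.8, 0.1, 91.3]
contact_force: [4.8, -3.0, 3.8]
gripper_width: 0.0068
finger_force: 54.2
```

>>> arm_command(
  deltas=[
    [[0,0,0,0,0,0,0],[0,0,0,0,0,0,20],[0,0,0,0,0,0,30],[0,0,0,0,0,0,30],[0,0,0,0,0,-15,30],[0,0,0,0,0,-30,30],[0,0,0,0,0,-30,30],[0,0,0,0,0,-25,30],[0,0,0,0,0,0,30],[0,0,0,0,0,0,30]],
  ],
)

```text
clock: 10.5
tcp_pos: [0.4974, -0.1271, 0.3957]
tcp_rot: [179.9, 0.0, 91.3]
contact_force: [-0.1, 0.3, -0.5]
gripper_width: 0.0303
finger_force: 0.0
```

```bash
python3 - <<'E'
from h import *
s=r.snapshot("side");t=r.snapshot("top")
cv2.imwrite("pics/s4.png",np.hstack([s["pixels"][120:320,200:400],t["pixels"][120:320,200:400]]).repeat(2,0).repeat(2,1))
print(r.read_state()["tcp_pos"],r.read_state()["tcp_rot"])
for S in (s,t):
  for k,z in dict(knob_grip=.129,keeper_toe=.104,balance=.102,viewer=.068,lid_seat=.068).items():
    q=r.spot_point(S,k)
    if q:print(k,q[0]["p"],q[0]["location"],onz(S,q[0]["location"],z).round(4))
E
```

```text
[ 0.49700044 -0.12701696  0.39334121] [-1.79871480e+02 -6.26573189e-02  9.13177197e+01]
knob_grip 0.66 [300.7, 278.6] [ 0.499  -0.1293  0.129 ]
keeper_toe 0.57 [303.2, 264.5] [ 0.5229 -0.0985  0.104 ]
knob_grip 0.59 [376.0, 263.4] [ 0.5018 -0.1263  0.129 ]
keeper_toe 0.82 [352.0, 251.3] [ 0.5185 -0.0991  0.104 ]
balance 0.61 [238.1, 179.6] [0.6217 0.0611 0.102 ]
viewer 0.72 [199.7, 161.7] [0.6545 0.1197 0.068 ]
lid_seat 0.58 [200.1, 156.3] [0.6626 0.1192 0.068 ]
```

View pics/s4.png

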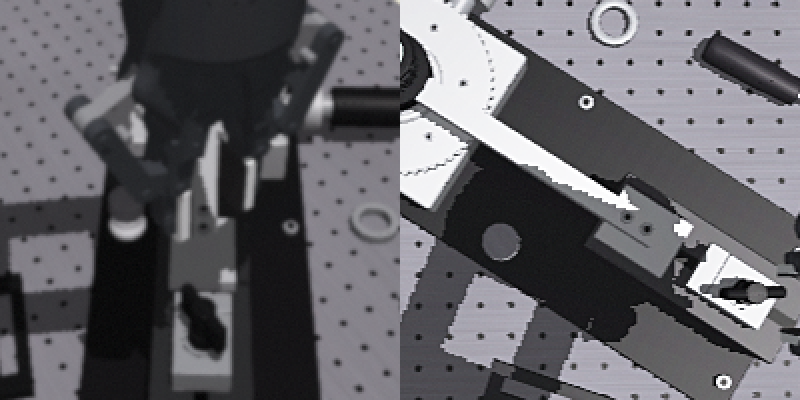

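The keeper is drawn back about 28 mm: the knob is at crop (760,290) and a gap shows to the foot. The viewer still sits in its seat. Next is the bar, where I'll turn to yaw 57° and move over the balance point.

>>> arm_command(
  deltas=[
    [[0,0,0.1,0,0,0,60],[0,0,0.1,0,0,0,60],[0,0,0.1,0,0,0,60],[0,0,0.1,0,0,0,60],[0,0,0.1,0,0,0,60],[0,0,0.097,0,0,0,60],[0,0,0,20,0,0,60],[0,0,0,25,0,0,60],[0,0,0,25,0,0,60],[0,0,0,25,0,0,60]],
  ],
)

```text
clock: 12.1
tcp_pos: [0.5494, -0.0467, 0.3948]
tcp_rot: [180.0, -0.0, 57.1]
contact_force: [0.0, -1.1, -0.9]
gripper_width: 0.0597
finger_force: 0.0
```

>>> arm_command(
  deltas=[
    [[0,0,0,25,0,0,60],[0,0,0,25,0,0,60],[0,0,0,25,0,0,60],[0,0,0,25,1,0,60],[0,0,0,20,1,10,60],[0,0,0,7,0,20,60],[0,0,0,0,0,20,60],[0,0,0,0,0,10,60],[0,0,0,0,0,0,60],[0,0,0,0,0,0,60]],
  ],
)

```text
clock: 13.1
tcp_pos: [0.6197, 0.0579, 0.3353]
tcp_rot: [180.0, -0.0, 57.1]
contact_force: [-0.5, 0.7, -0.3]
gripper_width: 0.0598
finger_force: 0.0
```

```bash
python3 - <<'E'
from h import *
t=r.snapshot("side");s=r.snapshot("top")
cv2.imwrite("pics/s5.png",np.hstack([t["pixels"][70:270,200:400],s["pixels"][80:280,150:350]]).repeat(2,0).repeat(2,1))
print(r.read_state()["tcp_pos"],r.read_state()["tcp_rot"],r.read_state()["clock"])
for S in (t,s):
  for k,z in dict(balance=.102,viewer=.068,keeper_toe=.104,knob_grip=.129).items():
    q=r.spot_point(S,k)
    if q:print(k,q[0]["p"],q[0]["location"],onz(S,q[0]["location"],z).round(4))
E
```

```text
[0.62000312 0.05792977 0.3363519 ] [ 1.79878049e+02 -7.71107378e-02  5.70932003e+01] 13.2
balance 0.66 [302.2, 167.6] [0.6233 0.0625 0.102 ]
viewer 0.79 [300.3, 159.0] [0.6539 0.1153 0.068 ]
keeper_toe 0.92 [301.5, 266.0] [ 0.5198 -0.0994  0.104 ]
knob_grip 0.79 [302.5, 279.5] [ 0.5002 -0.1315  0.129 ]
balance 0.67 [237.3, 181.5] [0.619  0.0622 0.102 ]
viewer 0.6 [197.2, 164.3] [0.6505 0.1234 0.068 ]
keeper_toe 0.9 [349.8, 247.9] [ 0.5233 -0.0961  0.104 ]
knob_grip 0.53 [376.4, 266.3] [ 0.4978 -0.1267  0.129 ]
```

View pics/s5.png

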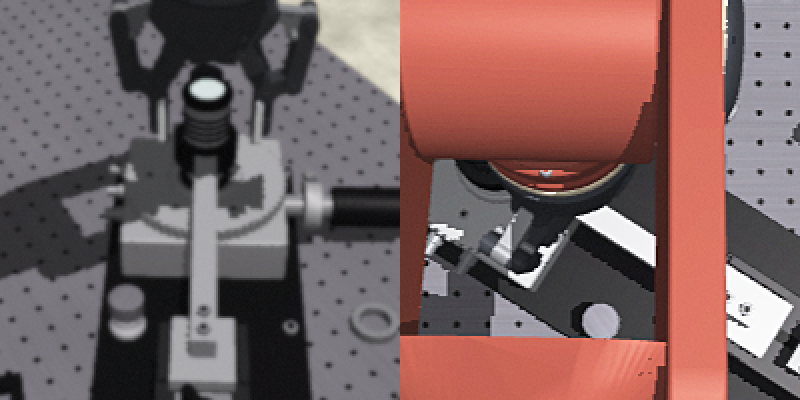

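The fingers stand astride the bar: pads near crop columns 160 and 260, bar at 205, barrel clear behind. Lowering now.

>>> arm_command(
  deltas=[
    [[0,0,0,0,0,12,60],[0,0,0,0,0,12,60],[0,0,0,0,0,12,60],[0,0,0,0,0,10,60],[0,0,0,0,0,10,60],[0,0,0,0,0,8,60],[0,0,0,0,0,6,60],[0,0,0,0,0,5,60],[0,0,0,0,0,0,60],[0,0,0,0,0,0,60]],
  ],
)

```text
clock: 14.6
tcp_pos: [0.6198, 0.0581, 0.26]
tcp_rot: [180.0, -0.0, 57.1]
contact_force: [0.0, 0.2, 1.0]
gripper_width: 0.0598
finger_force: 0.0
```

>>> arm_command(
  deltas=[
    [[0,0,0,0,0,0,40],[0,0,0,0,0,0,30],[0,0,0,0,0,0,24],[0,0,0,0,0,0,20],[0,0,0,0,0,0,10],[0,0,0,0,0,0,0],[0,0,0,0,0,0,0],[0,0,0,0,0,0,0],[0,0,0,0,0,0,0],[0,0,0,0,0,0,0]],
  ],
  grip_force=40,
)

```text
clock: 15.6
tcp_pos: [0.6196, 0.0583, 0.26]
tcp_rot: [-180.0, -0.0, 57.1]
contact_force: [-4.2, 2.2, 5.8]
gripper_width: 0.0175
finger_force: 40.8
```

Gripped at 17.5 mm. I'll firm the grip and lift gently.

>>> arm_command(
  deltas=[
    [[0,0,0,0,0,0,0],[0,0,0,0,0,0,0],[0,0,0,0,0,0,0],[0,0,0,0,0,-2,0],[0,0,0,0,0,-3,0],[0,0,0,0,0,-4,0],[0,0,0,0,0,-5,0],[0,0,0,0,0,-6,0],[0,0,0,0,0,-5,0],[0,0,0,0,0,0,0]],
  ],
  grip_force=100,
)

```text
clock: 16.6
tcp_pos: [0.6201, 0.0581, 0.2863]
tcp_rot: [179.9, -0.1, 57.1]
contact_force: [0.3, 0.3, -4.9]
gripper_width: 0.0163
finger_force: 97.8
```

>>> arm_command(
  deltas=[
    [[0,0,0,0,0,0,0],[0,0,0,0,0,0,0],[0,0,0,0,0,0,0],[0,0,0,0,0,0,0],[0,0,0,0,0,0,0],[0,0,0,0,0,0,0],[0,0,0,0,0,0,0],[0,0,0,0,0,0,0],[0,0,0,0,0,0,0],[0,0,0,0,0,0,0]],
  ],
)

```text
clock: 17.6
tcp_pos: [0.6196, 0.0581, 0.2847]
tcp_rot: [-180.0, 0.0, 57.1]
contact_force: [-0.2, 0.4, -6.2]
gripper_width: 0.0162
finger_force: 97.7
```

```bash
python3 - <<'E'
from h import *
t=r.snapshot("side")
cv2.imwrite("pics/s6.png",t["pixels"][60:290,180:440].repeat(2,0).repeat(2,1))
s=r.read_state();print(s["tcp_pos"],s["tcp_rot"],s["contact_force"],s["moment"],s["gripper_width"])
E
```

```text
[0.6196043  0.05811614 0.28470071] [-1.79998539e+02 -1.83727334e-04  5.71098247e+01] [-0.04688476  0.0530307  -5.33130048] [-0.01568457  0.0118124  -0.0029635 ] 0.016093592253863677
```

View pics/s6.png

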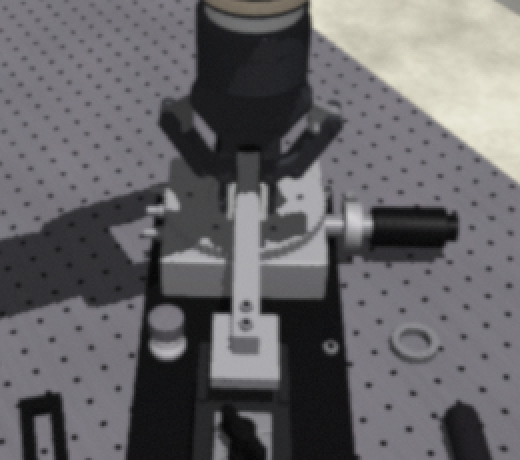

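The viewer hangs level, with the foot clear of the riser at crop (245,350). The load is about 5.5 N with almost no moment. Raising 75 mm more.

>>> arm_command(
  deltas=[
    [[0,0,0,0,0,-3,0],[0,0,0,0,0,-6,0],[0,0,0,0,0,-10,0],[0,0,0,0,0,-12,0],[0,0,0,0,0,-12,0],[0,0,0,0,0,-11,0],[0,0,0,0,0,-10,0],[0,0,0,0,0,-6,0],[0,0,0,0,0,-4,0],[0,0,0,0,0,-1,0]],
  ],
)

```text
clock: 18.65
tcp_pos: [0.6196, 0.0581, 0.3601]
tcp_rot: [180.0, -0.0, 57.1]
contact_force: [0.2, 0.3, -5.8]
gripper_width: 0.0161
finger_force: 97.8
```

>>> arm_command(
  deltas=[
    [[0,0,0,0,0,0,0],[0,0,0,0,0,0,0],[0,0,0,0,0,0,0],[0,0,0,0,0,0,0],[0,0,0,0,0,0,0],[0,0,0,0,0,0,0],[0,0,0,0,0,0,0],[0,0,0,0,0,0,0],[0,0,0,0,0,0,0],[0,0,0,0,0,0,0]],
  ],
)

```text
clock: 19.65
tcp_pos: [0.6196, 0.0581, 0.3597]
tcp_rot: [180.0, -0.0, 57.1]
contact_force: [-0.3, 0.7, -5.4]
gripper_width: 0.0161
finger_force: 97.8
```

```bash
python3 - <<'E'
from h import *
S=r.snapshot("side")
s=r.read_state();print(s["tcp_pos"],s["tcp_rot"],s["contact_force"],s["moment"],s["finger_force"])
for k,z in dict(viewer=.168,balance=.202,keeper_toe=.104,lid_seat=.068).items():
    q=r.spot_point(S,k)
    if q:print(k,q[0]["p"],onz(S,q[0]["location"],z).round(4))
cv2.imwrite("pics/s7.png",S["pixels"][20:290,180:440].repeat(2,0).repeat(2,1))
E
```

```text
[0.61960568 0.05812183 0.3597065 ] [-1.79999045e+02  1.86437055e-03  5.71131467e+01] [-0.34753343 -0.4660358  -5.323961  ] [ 0.01041148 -0.02040823 -0.02154061] 97.78984665870667
viewer 0.96 [0.6555 0.1148 0.168 ]
balance 0.9 [0.6166 0.0523 0.202 ]
keeper_toe 0.71 [ 0.515  -0.1017  0.104 ]
lid_seat 0.76 [0.6541 0.1136 0.068 ]
```

View pics/s7.png

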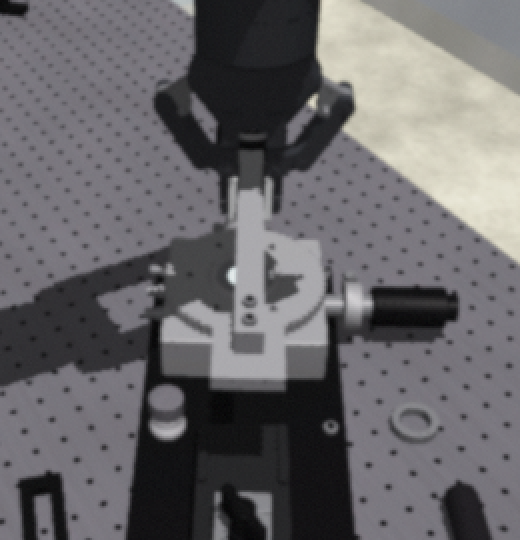

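The viewer is held level and lined up over the window, which shows at crop (232,275). The nose is about 100 mm above the lid, and the keeper is still back. Handing in.

```bash
python3 -c "
from workcell import r
print(r.job_done())"
```

```text
the job is handed in; nothing more can be done
None
```

The job is handed in; the hand-in gave no verdict. The knob was turned to about 1.3 rad, the keeper drawn back about 28 mm, and the viewer is held level and still over its seat, with the nose about 10 cm above the lid.

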